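Fold open the spice cupboard

ROBOT

A 6-joint arm with a two-finger parallel gripper is mounted at the origin on the work surface. World frame = base frame: x ahead of the robot, y to its left, z up, the work surface at z = 0. Lengths are in m, angles in rad, forces in N, time in s.
With the tool pointing down it reaches from about 0.35 to 0.85 m from the base axis. Payload 8.1 kg.
Tool frame: the origin (TCP) lies at the very end of the fingers, on their centre line; the grasp point (between the pads) lies 19 mm behind it; z points along the fingers, y is the line along which they close (so a half turn about z gives the same grasp; the last joint's range is limited). The gripper opens to 93 mm and grips with 3 to 60 N. Pads are 15 mm wide; open, the fingers measure 128 mm over their backs; the gripper's body (75 mm by 188 mm) begins 65 mm behind the grasp point.
Start: joints at [1.113, 0.13, 1.488, -0, 1.523, -0.085], TCP at [0.219, 0.559, 0.219] pointing down, gripper open.
Joint ranges: [-2.96, 2.96], [-0.89, 2.26], [0.02, 2.5], [-1.34, 4.48], [0, 2.73], [-2.66, 2.66]. Speed limits (rad/s): [2.39, 2.39, 2.79, 3.14, 3.14, 3.14].

INTERFACE

Orientations are given as a rotation vector (axis times angle).
In Python, from plant import robot gives the robot as it stands.
- The arm moves only by the tool play_rows, never from a script. Its argument "deltas" is one flat list of numbers, 5 for each row, row after row: the shift along the tool's x, y, z in mm, then the turn about the tool's z in degrees, then the finger opening in mm, from 0 to 93. A call has 1 to 10 rows; each row shifts and turns the commanded pose from where the row before left it, along the tool's axes as they then stand; what a row does not reach is not made up. A row lasts 1/12 s, in which the tool goes at most 41.7 mm and 7.16 degrees, less where a joint would pass 70% of its speed; a pose out of reach is approached as far as the arm can. A call with a gripper value outside its range is refused whole. The fingers move at their own pace and stop on an object; "newtons" is the grip in N (left out, the last holds). Time passes only in rows, so rows that do not move let the fingers close. It gives the time, the measured TCP pose, the force, the opening and the grip force at its end, in the units of the state.
- robot.read_state(): the state, without advancing time (a new reading comes with each control period).
- robot.read_camera(name): name is "scene" or "top"; returns a dict with "pixels" (480x640x3 uint8, blue, green, red), "mtx" (3x3 intrinsics, pixels), "eye" and "rotation" of the camera in the world. Camera axes: x right, y up, looking along -z (the intrinsics and any distortion apply to the point x, -y, -z); pixel columns grow to the right and rows downward; lengths in m; the calibration is good to about 2 mm. A picture is of the moment at which its call begins. There is no depth.
- robot.close_job(): hands the job in; it is judged then, once.
The state is a dict: "t": time; "q": joint angles; "dq": joint speeds; "joint_torque": joint torques, N m; "tool_pos": TCP position; "orientation": TCP orientation; "force": force on the tool from outside, world axes, zero at the start; "wrist_torque": the same for the moment, N m; "opening": finger opening in m; "gripper_force": force on a finger pad.
Only numpy, scipy, OpenCV 4.12 (cv2) and the standard library are available. Lean on these libraries where they do the work, as an engineer would, in place of code of your own. Each camera call takes 0.05 s, during which the arm holds its last target. There are 200 camera calls.

TASK

The cook needs the spices: take the copper handle of the cream cupboard on the counter and pull its bifold door fully open, so that its two panels fold together to the side. Let go, and leave the green cupboard's door closed.

Things in the scene. Friction and masses are not known exactly. Their poses are not given: they have to be found in the camera images.
- spice_cupboard: Fixed cream cupboard, 180 deep (x), 290 wide (y), 245 high; glazed top juts 20 out at the front. Origin: centre of underside; x points from the door inwards, y to the hinged side, z up. Bifold door: two panels 130 wide, 14 thick, top at z 226. Hinge line of panel 1: x -93, y 130, on the panels' back plane like the fold line. A like green cupboard stands beside it, left or right.
- spice_handle: Copper upright round bar on panel 2 (the leading panel), 14 thick, 105 long, axis 40 off the panel's front, on two 8 mm stems. Origin: on the axis, 17 below its top, 233 above the counter, 22 above the upper stem: pinch here from above, fingers along y. x into the panel, y along it to the fold line, z up. From the fold line the axis lies at x -54, y -35 in these axes.
- spice_door (a joint): Angle t of panel 1 from closed, rad: 0 closed, 1.4 stop, starts 0 to 0.3. Fold line, in cupboard axes: x = -93 - 130 sin t, y = 130 - 130 cos t. Panel 2 turns by +t about z (counter-clockwise from above), panel 1 by -t; panel 2's far edge slides along the track x = -93 towards +y. No latch or spring; friction of 1 to 3 N at the handle; it stays where left.
- tea_door (a joint): The same angle for the sage green cupboard's bifold door, which has a black handle of the same shape: 0 closed, as it starts; 1.4 fully open. It swings as lightly.

How it is judged:
By the outcome, as a careful person would: the job done as asked, in the order asked, and still so for the second after the job is handed in, with the robot touching nothing.
It also fails if it takes over 34 s, if anything falls off the work surface, if the arm or the gripper's body presses on something with over 40 N, if the wrist force passes 120 N, or if a joint passes its speed limit or range.

## Working session

There is one attempt and no reset: what is moved stays moved. The work goes in short steps, Python scripts to look and compute and a tool call to move; the robot and the scene stay as the last step left them, time stands still between calls to the robot, and variables do not carry over. Pictures are saved under pics/ and viewed, at most 10 in all, crops included, and the job is handed in when it is done.

Besides the shell and the picture viewer there is one more tool, called after "Call:" as a command line: name --argument value ..., lists and objects as JSON in quotes. play_rows: Moves the arm, as the interface text tells. Its arguments: {"type":"object","properties":{"deltas":{"type":"array"},"newtons":{"type":"number"}},"required":["deltas"]}

```bash
mkdir -p pics; ls
python3 - <<'E'
from plant import robot
import cv2, numpy as np
for n in("scene","top"):
    c=robot.read_camera(n); cv2.imwrite(f"pics/{n}0.png",c["pixels"]); print(n,c["mtx"],c["eye"],c["rotation"],[k for k in c])
s=robot.read_state(); print(s["t"],s["tool_pos"],s["orientation"])
E
```

```text
pics
scene [[617.23670178   0.         311.80250119]
 [  0.         617.23670178 242.18937278]
 [  0.           0.           1.        ]] [0.54468522 0.48701462 1.5729824 ] [ 0.06712656 -0.45077095 -2.84042052] ['pixels', 'mtx', 'eye', 'rotation']
top [[454.22164676   0.         321.15471227]
 [  0.         454.22164676 241.5172004 ]
 [  0.           0.           1.        ]] [0.5567413  0.02301778 1.1915292 ] [ 0.07856211 -0.06934819 -1.55754468] ['pixels', 'mtx', 'eye', 'rotation']
0.1 [0.21829826 0.5583451  0.21772537] [-5.82177631e-01 -3.08671161e+00  2.43376883e-03]
```

View pics/scene0.png

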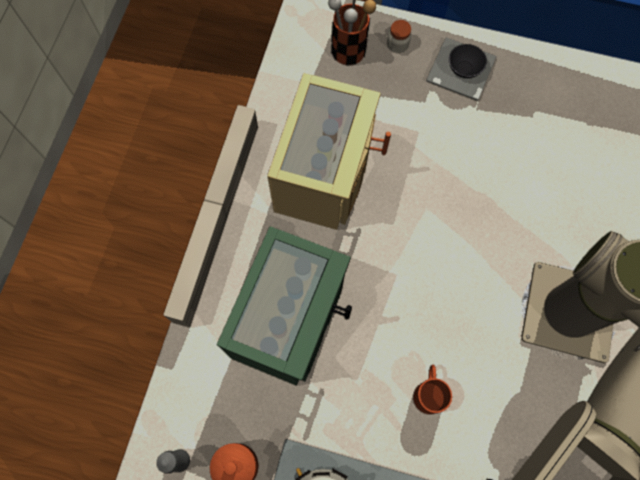

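View pics/top0.png

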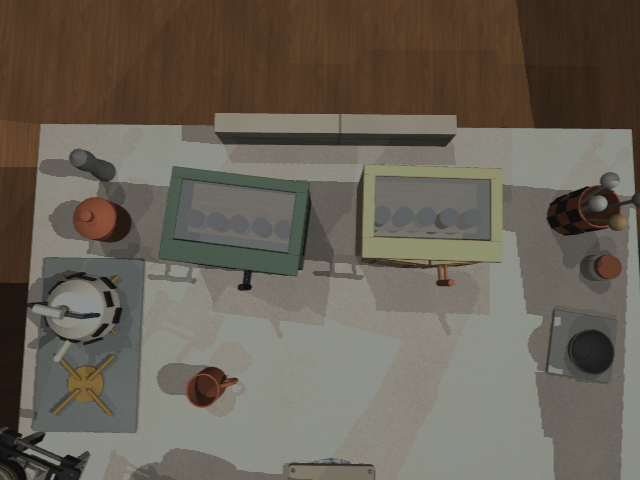

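Scene: cream cupboard at (325,150) with its copper handle at (387,140). Top: cream roof at (362–502, 165–262) with the handle at (445,275); the green one is to the left in both senses. Now I'll zoom in.

Run:
```python
import cv2, numpy as np
a=cv2.imread("pics/scene0.png")[115:165,350:410]; b=cv2.imread("pics/top0.png")[250:300,420:480]
r=lambda i:cv2.resize(i,(390,390*50//60),interpolation=cv2.INTER_CUBIC)
cv2.imwrite("pics/z.png",np.hstack([r(a),r(b)]))
for n in("scene","top"):
    h=cv2.cvtColor(cv2.imread(f"pics/{n}0.png"),cv2.COLOR_BGR2HSV)
    for nm,lo,hi in(("copper",(3,120,60),(14,255,255)),("cream",(22,50,60),(32,255,255))):
        m=cv2.inRange(h,lo,hi)
        k,l,st,ce=cv2.connectedComponentsWithStats(m)
        for i in range(1,k):
            if st[i,4]>60:
                c=max(cv2.findContours((l==i).astype(np.uint8),0,1)[0],key=cv2.contourArea)
                print(n,nm,st[i],ce[i].round(1), cv2.approxPolyDP(c,4,True).reshape(-1,2).tolist() if nm=="cream" else "")
```

```text
scene copper [145   1  28   7  68] [158.5   3.4] 
scene copper [ 183    0   99   23 1076] [241.2   7.1] 
scene copper [125   4  38  14 279] [142.3  11.4] 
scene copper [333  13  37  22 161] [352.8  26.5] 
scene copper [174  16  22  13 123] [186.8  21.8] 
scene copper [391  20  20  19 290] [400.8  28.6] 
scene copper [    0    24   255   456 65191] [106.3 261.8] 
scene copper [369 137  17  14  78] [377.7 143.5] 
scene copper [417 365  35  49 872] [432.3 393.9] 
scene copper [ 210  443   47   37 1462] [232.8 462.9] 
scene cream [ 267   73  114  126 4418] [329.2 136.8] [[304, 73], [267, 176], [347, 198], [380, 93]]
scene cream [616 242  24  57 992] [629.6 268.2] [[636, 242], [620, 252], [616, 272], [622, 285], [639, 298]]
scene cream [594 417  46  36 226] [621.1 434.6] [[595, 418], [639, 452], [627, 435]]
top copper [    0     0   535   283 67936] [242.1  70.2] 
top copper [535  38   4  27  71] [536.4  52.4] 
top copper [605  65   7  32  75] [609.1  84.2] 
top copper [605  90  11  25 100] [611.3 104.1] 
top copper [633 110   3  37  73] [634.2 129.6] 
top copper [578 186  31  42 144] [587.2 209.6] 
top copper [  73  198   44   42 1477] [ 95.2 218.2] 
top copper [637 207   3  27  67] [638.1 219. ] 
top copper [597 255  24  24 447] [608.8 266.5] 
top copper [186 369  51  38 912] [207.8 386. ] 
top cream [361 164  16  93 198] [365.5 206.2] [[366, 164], [362, 256], [363, 239], [368, 238], [362, 236], [364, 175], [374, 175], [374, 202], [376, 174], [365, 174]]
top cream [ 402  166  101   75 1309] [475.  185.1] [[402, 166], [422, 168], [422, 173], [431, 168], [422, 177], [444, 172], [447, 178], [489, 179], [494, 240], [502, 205], [501, 169]]
top cream [444 239  58  23 198] [475.9 244.1] [[444, 243], [453, 247], [445, 243], [458, 240], [476, 247], [479, 241], [501, 248], [501, 261], [501, 241]]
```

View pics/z.png

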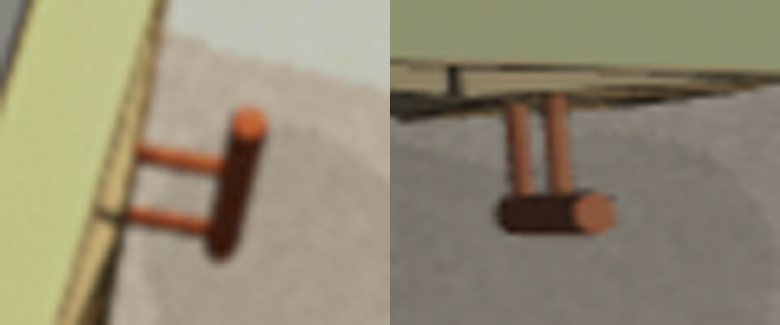

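The zoom shows the disc at the top of the bar at scene (387.8,133.7) and top (450.8,282.3). The door is slightly bent open.

```bash
cat > h.py <<'E'
import numpy as np, cv2
from scipy.spatial.transform import Rotation as R
CAL={"scene":(617.2367,311.8025,242.18937,[0.54468522,0.48701462,1.5729824],[0.06712656,-0.45077095,-2.84042052]),
"top":(454.22165,321.15471,241.5172,[0.5567413,0.02301778,1.1915292],[0.07856211,-0.06934819,-1.55754468])}
def ray(n,p):
    f,cx,cy,e,r=CAL[n]; d=R.from_rotvec(r).apply([(p[0]-cx)/f,-(p[1]-cy)/f,-1]); return np.array(e),d/np.linalg.norm(d)
def onz(n,p,z):
    e,d=ray(n,p); return e+d*(z-e[2])/d[2]
def tri(p,q):
    e,d=ray("scene",p); f,g=ray("top",q)
    s=np.linalg.lstsq(np.c_[d,-g],f-e,rcond=None)[0]; a=e+d*s[0]; b=f+g*s[1]; return (a+b)/2,np.linalg.norm(a-b)
E
python3 - <<'E'
from h import *
P,g=tri((387.8,133.7),(450.8,282.3)); print("handle top",P.round(4),g, onz("scene",(387.8,133.7),.25),onz("top",(450.8,282.3),.25))
h=cv2.cvtColor(cv2.imread("pics/top0.png"),cv2.COLOR_BGR2HSV); print(h[250,430],h[200,368],h[190,498])
m=cv2.inRange(h,(25,80,90),(40,255,255)); c=max(cv2.findContours(m,0,1)[0],key=cv2.contourArea)
T=cv2.approxPolyDP(c,6,True).reshape(-1,2); print(T.tolist())
S=np.array([[304,73],[267,176],[347,198],[380,93]])
T2=np.array([[502,167],[363,165],[362,261],[501,261]])
for s in S:
    w=onz("scene",s,.245); d=[np.linalg.norm(onz("top",t,.245)-w) for t in T2]; t=T2[np.argmin(d)]; print(s,t,w.round(4),onz("top",t,.245).round(4),tri(s,t))
E
```

```text
handle top [ 0.5633 -0.2399  0.2476] 0.0024335343560397057 [ 0.56202889 -0.23857899  0.25      ] [ 0.56447374 -0.23917996  0.25      ]
[ 33  62 145] [ 33  58 144] [ 32  62 143]Traceback (most recent call last):
  File "<stdin>", line 4, in <module>
ValueError: max() iterable argument is empty
```

Run:
```python
from h import *
h=cv2.cvtColor(cv2.imread("pics/top0.png"),cv2.COLOR_BGR2HSV)
m=cv2.inRange(h,(28,45,120),(40,255,255)); c=max(cv2.findContours(m,0,1)[0],key=cv2.contourArea)
print(cv2.approxPolyDP(c,4,True).reshape(-1,2).tolist())
S=np.array([[304,73],[267,176],[347,198],[380,93]])
T=np.array([[502,167],[363,165],[362,261],[501,261]])
W=[]
for s,t in zip(S,T):
    w=onz("scene",s,.245);v=onz("top",t,.245); W.append((w+v)/2); print(w.round(4),v.round(4),tri(s,t))
BR,BL,FL,FR=W
print([np.linalg.norm(a-b) for a,b in((BR,BL),(BL,FL),(FL,FR),(FR,BR))])
yv=(BL-BR)+(FL-FR); th=np.arctan2(yv[1],yv[0])-np.pi/2; print("yaw",np.degrees(th))
x=np.array([np.cos(th),np.sin(th)]);y=np.array([-x[1],x[0]])
cen=np.mean(W,axis=0)[:2]+.01*x   # roof spans x -110..90
print("cen",cen)
for H in((.5633,-.2392),):
    d=np.array(H)-cen; print("handle cup",d@x,d@y)
def hp(t):
    f=np.array([-.093-.13*np.sin(t),.13-.13*np.cos(t)]); o=np.array([-.054,-.035]); c,s=np.cos(t),np.sin(t)
    return f+[c*o[0]-s*o[1],s*o[0]+c*o[1]]
for t in np.arange(0,.4,.05): print(round(t,2),hp(t).round(4))
```

```text
[[363, 242], [363, 256], [501, 260], [501, 242]]
[ 0.8014 -0.3505  0.245 ] [ 0.8095 -0.3526  0.245 ] (array([ 0.803954  , -0.34838046,  0.25144658]), np.float64(0.007847572631473648))
[ 0.81   -0.0588  0.245 ] [ 0.8107 -0.0578  0.245 ] (array([ 0.80951565, -0.0574776 ,  0.24848868]), np.float64(0.00046890346587139474))
[ 0.6152 -0.0545  0.245 ] [ 0.6065 -0.0565  0.245 ] (array([ 0.6111661 , -0.05701636,  0.2386643 ]), np.float64(0.008702991140709923))
[ 0.6061 -0.3449  0.245 ] [ 0.6099 -0.3455  0.245 ] (array([ 0.60806432, -0.34579984,  0.24385036]), np.float64(0.003866591777436769))
[np.float64(0.2932383224976325), np.float64(0.19952293467399876), np.float64(0.28971776644196556), np.float64(0.19758412013789003)]
yaw -0.7539596444361497
cen [ 0.71866431 -0.20277149]
handle cup -0.15487151111169292 -0.038469749917217966
0.0 [-0.147 -0.035]
0.05 [-0.1517 -0.0375]
0.1 [-0.1562 -0.0396]
0.15 [-0.1606 -0.0412]
0.2 [-0.1648 -0.0424]
0.25 [-0.1688 -0.0432]
0.3 [-0.1727 -0.0436]
0.35 [-0.1763 -0.0435]
```

Sizes, heights and reach all check out, with t ≈ 0.08. Next I raise the arm and carry it over.

Call:
play_rows --deltas '[0, 0, -35, 0, 60, 0, 0, -35, 0, 60, 0, 0, -30, 0, 60, -25, -25, 0, 0, 60, -25, -25, 0, 0, 60, -25, -25, 0, 0, 60, -25, -25, 0, 0, 60, -25, -25, 0, 0, 60, -25, -25, 0, 0, 60, -25, -25, 0, 0, 60]' --newtons 15

```text
t: 0.93
tool_pos: [0.3178, 0.3304, 0.3182]
orientation: [-0.582, -3.087, 0.001]
force: [2.1, 0.3, 0.0]
opening: 0.0601
gripper_force: 0.0
```

Call:
play_rows --deltas '[-25, -25, 0, 0, 60, -25, -25, 0, 0, 60, -25, -25, 0, 0, 60, -25, -25, 0, 0, 60, -25, -25, 0, 0, 60, -25, -25, 0, 0, 60, -25, -25, 0, 0, 60, -25, -25, 0, 0, 60, -25, -25, 0, 0, 60, -25, -25, 0, 0, 60]'

```text
t: 1.77
tool_pos: [0.4597, 0.0064, 0.3184]
orientation: [-0.582, -3.087, -0.0]
force: [1.0, 0.3, 0.0]
opening: 0.0602
gripper_force: 0.0
```

Call:
play_rows --deltas '[-25, -25, 0, 0, 60, -25, -25, 0, 0, 60, -25, -25, 0, 0, 60, -25, -25, 0, 0, 60, 0, 0, 0, 7, 60, 0, 0, 0, 7, 60, 0, 0, 0, 7, 60, 0, 0, 0, 7, 60, 0, 0, 0, 7, 60, 0, 0, 0, 7, 60]'

```text
t: 2.6
tool_pos: [0.516, -0.1214, 0.3181]
orientation: [-1.658, -2.667, 0.0]
force: [-0.1, 0.9, -0.2]
opening: 0.0601
gripper_force: 0.0
```

Call:
play_rows --deltas '[0, 0, 0, 7, 60, 0, 0, 0, 7, 60, 0, 0, 0, 7, 60, 0, 0, 0, 7, 60, 0, 0, 0, 7, 60, 0, 0, 0, 7, 60, 0, 0, 0, 7, 60, 0, 0, 0, 7, 60, 0, 0, 0, 7, 60, 0, 0, 0, 7, 60]'

```text
t: 3.43
tool_pos: [0.516, -0.1213, 0.3181]
orientation: [-2.888, -1.235, 0.001]
force: [0.0, 0.4, -0.4]
opening: 0.0599
gripper_force: 0.0
```

Call:
play_rows --deltas '[0, 0, 0, 7, 60, 0, 0, 0, 7, 60, 0, 0, 0, 7, 60, 0, 0, 0, 7, 60, 0, 0, 0, 7, 60, 0, 0, 0, 7, 60, 0, 0, 0, 2, 60, 0, 0, 0, 0, 60]'

```text
t: 4.1
tool_pos: [0.516, -0.1213, 0.3181]
orientation: [-3.141, -0.07, 0.001]
force: [-1.2, 0.1, -0.8]
opening: 0.0602
gripper_force: 0.0
```

```bash
cat >> h.py <<'E'
def go(target):
    "mm offset to a world target in present tool axes"
    from plant import robot
    s=robot.read_state(); M=R.from_rotvec(s["orientation"]).as_matrix()
    print("t",s["t"],"pos",s["tool_pos"].round(4) if hasattr(s["tool_pos"],"round") else s["tool_pos"],"tool y deg",np.degrees(np.arctan2(M[1,1],M[0,1])).round(1),"F",np.round(s["force"],1),"q6",s["q"][5],"open",s["opening"])
    print("delta mm",(1000*M.T@(np.array(target)-s["tool_pos"])).round(1))
E
python3 -c "
from h import *
go([.5633,-.2395,.214])"
```

```text
t 4.1 pos [ 0.516  -0.1213  0.3181] tool y deg -87.5 F [-1.2  0.1 -0.8] q6 1.1989122541418682 open 0.06020448196309099
delta mm [ 42.1 120.2 104.1]
```

Call:
play_rows --deltas '[10, 30, 0, 0, 60, 11, 30, 0, 0, 60, 11, 30, 0, 0, 60, 10, 30, 0, 0, 60, 0, 0, 25, 0, 60, 0, 0, 25, 0, 60, 0, 0, 0, 0, 60]'

```text
t: 4.68
tool_pos: [0.5614, -0.2388, 0.2619]
orientation: [-3.136, -0.074, 0.013]
force: [-0.7, 0.6, -2.1]
opening: 0.06
gripper_force: 0.0
```

Run:
```python
from h import *
from plant import robot
go([.5633,-.2395,.214])
A=[]
for n,(x,y) in(("scene",(350,90)),("top",(400,230))):
    i=robot.read_camera(n)["pixels"]; cv2.imwrite(f"pics/{n}1.png",i); A.append(cv2.resize(i[y:y+100,x:x+100],(400,400),interpolation=cv2.INTER_CUBIC))
cv2.imwrite("pics/z1.png",np.hstack(A))
```

```text
t 4.6833 pos [ 0.5614 -0.2388  0.2619] tool y deg -87.3 F [-0.7  0.6 -2.1] q6 1.0377021331272795 open 0.059971852141193244
delta mm [ 2.3  1.1 47.9]
```

View pics/z1.png

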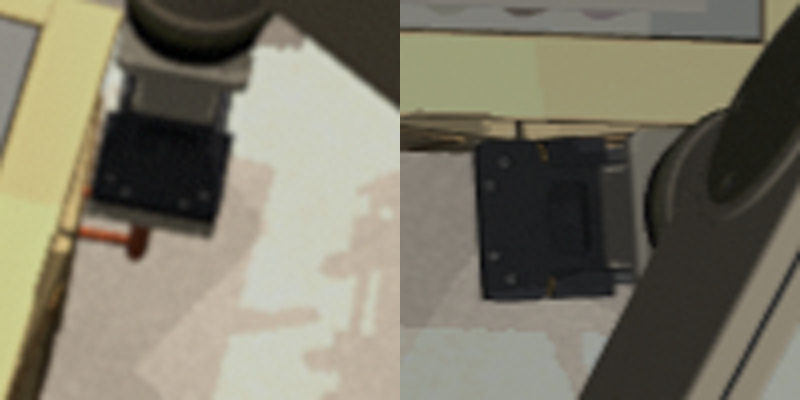

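The gripper body (scene ≈(390,130), top ≈(437,283)) sits over the handle, and only the handle's lower end shows, at scene (384,150). Now I descend with 2 mm of correction and close.

Call:
play_rows --deltas '[2, 1, 0, 0, 60, 0, 0, 12, 0, 60, 0, 0, 12, 0, 60, 0, 0, 12, 0, 60, 0, 0, 12, 0, 60, 0, 0, 4, 0, 60, 0, 0, 0, 0, 60]'

```text
t: 5.37
tool_pos: [0.5646, -0.2395, 0.214]
orientation: [-3.139, -0.073, 0.005]
force: [0.9, 0.0, 0.5]
opening: 0.0603
gripper_force: 0.0
```

```bash
python3 -c "
from h import *
go([.5633,-.2395,.214])"
```

```text
t 5.3667 pos [ 0.5646 -0.2395  0.214 ] tool y deg -87.4 F [0.9 0.  0.5] q6 1.0397584926785293 open 0.0602668480964617
delta mm [-1.3 -0.1  0. ]
```

Call:
play_rows --deltas '[0, 0, 0, 0, 20, 0, 0, 0, 0, 5, 0, 0, 0, 0, 5, 0, 0, 0, 0, 5, 0, 0, 0, 0, 5, 0, 0, 0, 0, 5]' --newtons 20

```text
t: 5.87
tool_pos: [0.5659, -0.2403, 0.217]
orientation: [3.14, 0.072, 0.001]
force: [0.7, -0.0, 0.1]
opening: 0.0245
gripper_force: 0.0
```

Run:
```python
from h import *
go([.5633,-.2395,.214])
yaw=np.radians(-1.3); t0=.09
def hp(t):
    f=np.array([-.093-.13*np.sin(t),.13-.13*np.cos(t)]); c,s=np.cos(t),np.sin(t)
    return f+np.array([[c,-s],[s,c]])@[-.054,-.035]
def rot(a): return np.array([[np.cos(a),-np.sin(a)],[np.sin(a),np.cos(a)]])
# tool y = -(handle y): tool x = world handle -x flipped: x_t=(into panel), y_t=-handle y, so tool angle follows t
ts=np.r_[np.arange(t0,1.4,np.radians(4)),1.4]
for a,b in zip(ts[:-1],ts[1:]):
    d=1000*rot(-a)@(hp(b)-hp(a)); w=rot(yaw)@(hp(b)-hp(t0)); print(round(b,2),(d*[1,-1]).round(1),"world from start",(1000*w).round(0))
```

```text
t 5.8667 pos [ 0.5659 -0.2403  0.217 ] tool y deg -87.4 F [ 0.7 -0.   0.1] q6 1.0398223537030282 open 0.024450792739553504
delta mm [-2.6 -0.9  3. ]
0.16 [-6.3  1.7] world from start [-6. -2.]
0.23 [-5.9  0.5] world from start [-12.  -4.]
0.3 [-5.4 -0.6] world from start [-17.  -4.]
0.37 [-4.7 -1.7] world from start [-22.  -4.]
0.44 [-3.9 -2.7] world from start [-27.  -3.]
0.51 [-3.  -3.5] world from start [-31.  -1.]
0.58 [-1.9 -4.2] world from start [-35.   2.]
0.65 [-0.8 -4.8] world from start [-38.   6.]
0.72 [ 0.4 -5.1] world from start [-41.  10.]
0.79 [ 1.7 -5.3] world from start [-43.  16.]
0.86 [ 2.9 -5.4] world from start [-44.  21.]
0.93 [ 4.2 -5.2] world from start [-45.  28.]
1.0 [ 5.4 -4.9] world from start [-46.  35.]
1.07 [ 6.6 -4.5] world from start [-46.  43.]
1.14 [ 7.7 -3.8] world from start [-45.  52.]
1.21 [ 8.7 -3. ] world from start [-44.  61.]
1.28 [ 9.6 -2.1] world from start [-43.  71.]
1.35 [10.3 -1.1] world from start [-40.  81.]
1.4 [ 8.3 -0. ] world from start [-38.  89.]
```

Call:
play_rows --deltas '[0, 0, 0, 0, 0, 0, 0, 0, 0, 0, 0, 0, 0, 0, 0, 0, 0, 0, 0, 0, 0, 0, 0, 0, 0]' --newtons 20

```text
t: 6.28
tool_pos: [0.5657, -0.2396, 0.2167]
orientation: [-3.14, -0.073, 0.0]
force: [-2.5, 4.5, 3.2]
opening: 0.0134
gripper_force: 20.0
```

Gripping the 14 mm bar. Now I pull along the arc, rotating with the door.

Call:
play_rows --deltas '[-6.3, 1.7, 0, -4, 0, -5.9, 0.5, 0, -4, 0, -5.4, -0.6, 0, -4, 0, -4.7, -1.7, 0, -4, 0, -3.9, -2.7, 0, -4, 0, 0, 0, 0, 0, 0]'

```text
t: 6.78
tool_pos: [0.5388, -0.2411, 0.2167]
orientation: [-3.078, -0.624, -0.002]
force: [-1.1, 5.2, 1.4]
opening: 0.0136
gripper_force: 20.0
```

```bash
python3 -c "
from h import *
go([.5633,-.2395,.214])"
```

```text
t 6.7833 pos [ 0.5388 -0.2411  0.2167] tool y deg -67.1 F [-1.1  5.2  1.4] q6 0.6620880551677113 open 0.013574486252282612
delta mm [23.2  8.   2.7]
```

Forces are small, so I continue.

Call:
play_rows --deltas '[-3.0, -3.5, 0, -4, 0, -1.9, -4.2, 0, -4, 0, -0.8, -4.8, 0, -4, 0, 0.4, -5.1, 0, -4, 0, 1.7, -5.3, 0, -4, 0, 2.9, -5.4, 0, -4, 0, 0, 0, 0, 0, 0]'

```text
t: 7.37
tool_pos: [0.5217, -0.2173, 0.2167]
orientation: [2.883, 1.249, -0.0]
force: [-2.1, 1.8, 1.4]
opening: 0.0133
gripper_force: 20.0
```

Call:
play_rows --deltas '[4.2, -5.2, 0, -4, 0, 5.4, -4.9, 0, -4, 0, 6.6, -4.5, 0, -4, 0, 7.7, -3.8, 0, -4, 0, 0, 0, 0, 0, 0]'

```text
t: 7.78
tool_pos: [0.5202, -0.1868, 0.2167]
orientation: [-2.681, -1.635, 0.004]
force: [-10.5, 1.4, 6.2]
opening: 0.0135
gripper_force: 20.0
```

Call:
play_rows --deltas '[8.7, -3.0, 0, -4, 0, 9.6, -2.1, 0, -4, 0, 10.3, -1.1, 0, -4, 0, 8, 0, 0, -3, 0, 0, 0, 0, 0, 0, 0, 0, 0, 0, 0]'

```text
t: 8.28
tool_pos: [0.5266, -0.1499, 0.2166]
orientation: [-2.445, -1.964, 0.006]
force: [-18.3, 6.2, 11.0]
opening: 0.0136
gripper_force: 20.0
```

Run:
```python
from h import *
from plant import robot
go([.5633,-.2395,.214])
A=[]
for n,(x,y) in(("scene",(300,70)),("top",(330,170))):
    i=robot.read_camera(n)["pixels"]; cv2.imwrite(f"pics/{n}2.png",i); A.append(cv2.resize(i[y:y+150,x:x+150],(400,400),interpolation=cv2.INTER_CUBIC))
cv2.imwrite("pics/z2.png",np.hstack(A))
```

```text
t 8.2833 pos [ 0.5266 -0.1499  0.2166] tool y deg -12.5 F [-18.3   6.2  11. ] q6 -0.1528563758311587 open 0.013582661590980979
delta mm [-79.6  55.2   2.2]
```

View pics/z2.png

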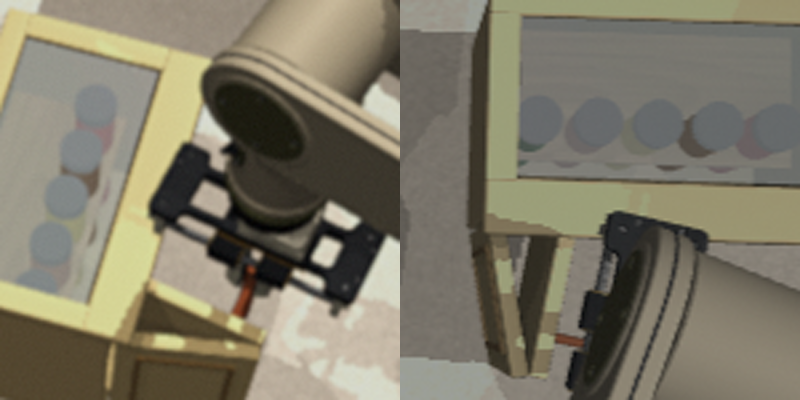

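The panels are almost folded together: V at top-crop (480–560,235–375), handle at (568,340). The −18 N in x means I'm pressing slightly inwards, so I ease that off and push on towards the stop.

Call:
play_rows --deltas '[1, -4, 0, 0, 0, 3, -1, 0, 0, 0, 0, 0, 0, 0, 0, 0, 0, 0, 0, 0]'

```text
t: 8.72
tool_pos: [0.5267, -0.1485, 0.2168]
orientation: [2.447, 1.961, 0.0]
force: [8.1, -9.9, -5.3]
opening: 0.0138
gripper_force: 20.0
```

Call:
play_rows --deltas '[3, -0.5, 0, 0, 0, 3, -0.5, 0, 0, 0, 0, 0, 0, 0, 0, 0, 0, 0, 0, 0]'

```text
t: 9.05
tool_pos: [0.5275, -0.1446, 0.2171]
orientation: [2.445, 1.957, -0.002]
force: [10.3, -19.3, -7.5]
opening: 0.0137
gripper_force: 20.0
```

Call:
play_rows --deltas '[2, 1, 0, 0, 0, 3, 1, 0, 0, 0, 0, 0, 0, 0, 0, 0, 0, 0, 0, 0]'

```text
t: 9.38
tool_pos: [0.5287, -0.1356, 0.2166]
orientation: [2.449, 1.967, 0.0]
force: [0.1, 0.0, 0.0]
opening: 0.0008
gripper_force: 0.0
```

The grip slipped off at about 20 N, so the door is likely at its stop. I rise straight up, swing clear and check.

Call:
play_rows --deltas '[0, 0, -20, 0, 0, 0, 0, -35, 0, 0, 0, 0, -35, 0, 0, 0, 0, -35, 0, 0, -35, 0, 0, 0, 0, -40, 0, 0, 0, 0, -40, 0, 0, 0, 0, -40, 0, 0, 0, 0, -40, 0, 0, 0, 0, -40, 0, 0, 0, 0]'

```text
t: 10.22
tool_pos: [0.4776, -0.3664, 0.3417]
orientation: [2.448, 1.969, 0.0]
force: [1.0, -0.2, 0.2]
opening: 0.0003
gripper_force: 0.0
```

Run:
```python
from h import *
from plant import robot
go([.5633,-.2395,.214])
A=[]
for n,(x,y) in(("scene",(300,70)),("top",(330,170))):
    i=robot.read_camera(n)["pixels"]; cv2.imwrite(f"pics/{n}3.png",i); A.append(cv2.resize(i[y:y+150,x:x+150],(400,400),interpolation=cv2.INTER_CUBIC))
cv2.imwrite("pics/z3.png",np.hstack(A))
```

```text
t 10.2167 pos [ 0.4776 -0.3664  0.3417] tool y deg -12.4 F [ 1.  -0.2  0.2] q6 -0.5234268539857563 open 0.0003022106702316775
delta mm [142.3  56.4 127.7]
```

View pics/z3.png

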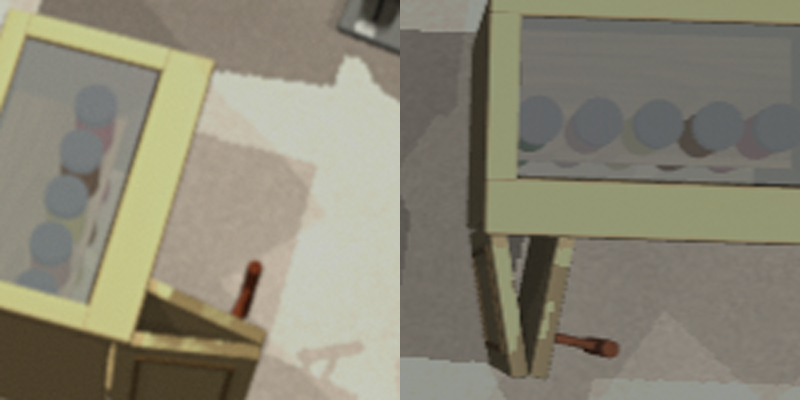

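The door is open as a narrow V. The bar's top is at scene (395.6,170.1) and top (408,300.5). I'll measure the angle.

Run:
```python
from h import *
P,g=tri((395.6,170.1),(408,300.5)); print(P,g)
c=lambda u,v:(330+(u-400)*.375,170+v*.375)
def hp(t):
    f=np.array([-.093-.13*np.sin(t),.13-.13*np.cos(t)]); c,s=np.cos(t),np.sin(t)
    return f+np.array([[c,-s],[s,c]])@[-.054,-.035]
d=P[:2]-[.7187,-.2028]
for yaw in(-.7,-1.3,-1.8):
    a=np.radians(yaw); x=np.array([np.cos(a),np.sin(a)]);y=np.array([-x[1],x[0]]); print("cup",yaw,d@x,d@y)
for t in(1.2,1.25,1.3,1.35,1.4): print(t,hp(t).round(4))
# panel-2 front top edge and panel-1 inner/outer edges in top view, z .226
for nm,a,b in(("p2front",(575,238),(548,375)),("p1left",(490,235),(516,375))):
    A=onz("top",c(*a),.226);B=onz("top",c(*b),.226); v=A-B; print(nm,A.round(4),B.round(4),np.degrees(np.arctan2(v[1],v[0])))
i=cv2.imread("pics/top3.png")[222:320,350:420]; cv2.imwrite("pics/z4.png",cv2.resize(i,(420,588),interpolation=cv2.INTER_CUBIC))
```

```text
[ 0.52436368 -0.15115431  0.24881068] 0.0034867982365821624
cup -0.7 -0.19495277211008824 0.04926762859759982
cup -1.3 -0.19545800269649174 0.04722342387986359
cup -1.8 -0.19586265713950823 0.045515954557610705
1.2 [-0.2011  0.0199]
1.25 [-0.2002  0.0267]
1.3 [-0.199   0.0338]
1.35 [-0.1975  0.0412]
1.4 [-0.1958  0.0487]
p2front [ 0.6121 -0.1295  0.226 ] [ 0.5036 -0.1079  0.226 ] -11.279609082497718
p1left [ 0.6136 -0.0618  0.226 ] [ 0.5033 -0.0826  0.226 ] 10.71627188324211
```

View pics/z4.png

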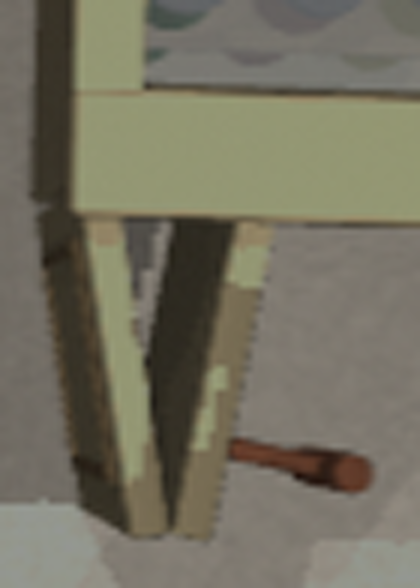

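The last zoom shows the V measuring about 22° (19.6° at the stop), and the handle position gives t ≈ 1.39. The door is at its stop, and the arm is clear and touching nothing.

```bash
python3 -c "
from plant import robot
print(robot.close_job())"
```

```text
the job is handed in; nothing more can be done
None
```

The cream cupboard's bifold door is open to its stop (measured t ≈ 1.39 of 1.4), though the grip slipped off the handle on the final push at about 20 N; the arm then moved clear, the green cupboard was not touched, and the job is handed in at about 10 s.

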